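Match the round cups with their saucers

ROBOT

A 6-joint arm with a two-finger parallel gripper is mounted at the origin on the work surface. World frame = base frame: x ahead of the robot, y to its left, z up, the work surface at z = 0. Lengths are in mm, angles in rad, forces in N, time in s.
With the tool pointing down it reaches from about 400 to 925 mm from the base axis. Payload 12.5 kg.
Tool frame: the origin (TCP) lies midway between the tips of the shut fingers; the grasp point (between the pads) lies 19 mm behind it (env.pinch_z is the distance from the TCP to the grasp point, in mm); z points along the fingers, y is the line along which they close (so a half turn about z gives the same grasp; the last joint's range is limited). The gripper opens to 95 mm and grips with 3 to 60 N. Pads are 20 mm wide; open, the fingers measure 119 mm over their backs; the gripper's body (75 mm by 180 mm) begins 59 mm behind the grasp point.
Start: joints at [1.112, 0.491, 1.559, -0, 1.092, -0.106], TCP at [215.938, 586.53, 214.661] pointing down, gripper open.
Joint ranges: [-3.1, 3.1], [-0.84, 2.19], [0.05, 2.79], [-1.13, 4.28], [0.06, 2.93], [-2.69, 2.69]. Speed limits (rad/s): [2.22, 2.22, 2.79, 3.14, 3.14, 3.14].

INTERFACE

Orientations are given as [roll, pitch, yaw] about the fixed x, y, z axes, in that order (R = Rz(yaw) Ry(pitch) Rx(roll)).
In Python, from cell import readout, eyes, job_done, env gives the robot as it stands.
- The arm moves only by the shell command python3 -m jog 'ROWS'. ROWS is a JSON object of lists of equal length, an entry for each row: "dp": the shift along the tool's x, y, z in mm, a list of three; "twist": the turn about the tool's z in degrees; "claw": the closure, from -1 (fully open) to 1 (shut). A call has 1 to 8 rows; each row is the pose to reach, as a shift and turn from the pose commanded when the call began, along the tool's axes at that moment; what a row does not reach only later rows make up. A row lasts 1/12 s, in which the tool goes at most 41.7 mm and 7.16 degrees, less where a joint would pass 70% of its speed; a pose out of reach is approached as far as the arm can. A call with a gripper value outside its range is refused whole. The fingers move at their own pace and stop on an object; the grip force is fixed at half the most. Time passes only in rows, so rows that repeat a pose let the fingers close. It gives the time, the measured TCP pose, the force and the opening at its end, in the units of the state.
- readout.state(): the state, without advancing time (a new reading comes with each control period).
- eyes.read_camera(name): name is "scene" or "top" or "wrist"; returns the picture (384x512x3 uint8, red, green, blue); there is no depth.
- eyes.camera_model(name): a dict with "intrinsics" (3x3 intrinsics, pixels), "R" (3x3) and "t" (3): a world point X has camera coordinates R X + t. Camera axes: x right, y down, z forward; pixel columns grow to the right and rows downward; lengths in mm; the calibration is good to about 2 mm. The wrist camera is an equidistant fisheye: a pixel r from the principal point sees the ray r / f radians off the axis. A picture is of the moment at which its call begins: read the wrist's pose just before it. camera_model takes no time and is no camera call; for the wrist camera it gives the pose at the moment of the call.
- job_done(): hands the job in, once; it reports no verdict.
The state is a dict: "t": time; "joints": joint angles; "qvel": joint speeds; "tau": joint torques, N m; "eef_pos": TCP position; "tcp_rot": TCP orientation; "ft_force": force on the tool from outside, world axes, zero at the start; "moment": the same for the moment, N m; "opening": opening from 0.0 (shut) to 1.0 (fully open).
Only numpy, scipy, OpenCV 4.12 (cv2) and the standard library are available. Lean on these libraries where they do the work, as an engineer would, in place of code of your own. Each camera call takes 0.05 s, during which the arm holds its last target. There are 200 camera calls.

TASK

Make up a sample set for a customer: pick out the three round cups and stand each one gently, upright, in the middle of the round saucer of its size (large cup on the large saucer, medium on medium, small on small). Leave the saucers where they are, and do not disturb the two square cups, the bowl or the ruler.

Things in the scene. Friction and masses are not known exactly. Their poses are not given: they have to be found in the camera images.
- large_cup_center (a point): the large round cup: white ceramic, straight upright wall, no handle, open at the top; 62 mm across, 90 mm tall, wall 4 mm. The point is the centre of the cup, half-way up (45 mm above its foot). z is up along the cup's axis; yaw is of no matter. It stands upright, loose, on the table (height 0).
- medium_cup_center (a point): the medium round cup: white ceramic, straight upright wall, no handle, open at the top; 52 mm across, 70 mm tall, wall 4 mm. The point is the centre of the cup, half-way up (35 mm above its foot). z is up along the cup's axis; yaw is of no matter. It stands upright, loose, on the table (height 0).
- small_cup_center (a point): the small round cup: white ceramic, straight upright wall, no handle, open at the top; 42 mm across, 54 mm tall, wall 4 mm. The point is the centre of the cup, half-way up (27 mm above its foot). z is up along the cup's axis; yaw is of no matter. It stands upright, loose, on the table (height 0).
- large_saucer: the large round saucer: flat white ceramic dish, 120 mm across, 9 mm high at its outer rim; its flat well, 84 mm across, lies 5 mm above the table, so a cup's foot rests 5 mm up. Origin: centre of its underside, on the table. Loose. It belongs to the large round cup.
- medium_saucer: the medium round saucer: flat white ceramic dish, 100 mm across, 9 mm high at its outer rim; its flat well, 72 mm across, lies 5 mm above the table, so a cup's foot rests 5 mm up. Origin: centre of its underside, on the table. Loose. It belongs to the medium round cup.
- small_saucer: the small round saucer: flat white ceramic dish, 84 mm across, 9 mm high at its outer rim; its flat well, 62 mm across, lies 5 mm above the table, so a cup's foot rests 5 mm up. Origin: centre of its underside, on the table. Loose. It belongs to the small round cup.
- square_cup_a_center (a point): the larger square cup, to be left alone: white ceramic, square from above, 56 by 56 mm, 78 mm tall, open at the top. The point is its centre, half-way up.
- square_cup_b_center (a point): the smaller square cup, to be left alone: white ceramic, square from above, 46 by 46 mm, 58 mm tall, open at the top. The point is its centre, half-way up.
- bowl: bystander: round white ceramic bowl, 140 mm across, 65 mm high, at the robot's left, outside the row of cups and saucers. Origin: centre of its underside.
- ruler: bystander: flat steel ruler, 300 by 30 by 4 mm, lying lengthwise away from the robot at its right, outside the row of cups and saucers. Origin: centre of its underside; x along its length.
Not all that is in view belongs to the job. What is shaped like the part that bears large_cup_center but blue is not meant.

How it is judged:
By the outcome, as a careful person would: the job done as asked, in the order asked, and still so for the second after the job is handed in, with the robot touching nothing.
It also fails if it takes over 93 s, if anything falls off the work surface, if the arm or the gripper's body presses on something with over 40 N, if the wrist force passes 120 N, or if a joint passes its speed limit or range.

## Working session

There is one attempt and no reset: what is moved stays moved. The work goes in short steps, Python scripts to look and compute and a shell command to move; the robot and the scene stay as the last step left them, time stands still between calls to the robot, and variables do not carry over. Pictures are saved under pics/ and viewed, on a budget of 14 in all, crops included, one or two more only if the job needs it, and the job is handed in when it is done.

```bash
mkdir -p pics; ls
cat > h.py <<'E'
from cell import readout, eyes, job_done, env
import numpy as np, cv2
def snap(n,f=None):
    m=eyes.camera_model(n); im=eyes.read_camera(n)
    if f: cv2.imwrite('pics/'+f,im[...,::-1])
    return im,{k:np.array(v) for k,v in m.items() if k in('intrinsics','R','t')}
def ray(m,uv,fish=False):
    K=m['intrinsics'];x=(uv[0]-K[0,2])/K[0,0];y=(uv[1]-K[1,2])/K[1,1]
    if fish:
        r=np.hypot(x,y);s=np.sin(r)/max(r,1e-9);d=np.array([x*s,y*s,np.cos(r)])
    else: d=np.array([x,y,1.])
    return -m['R'].T@m['t'], m['R'].T@d
def onplane(m,uv,z,fish=False):
    o,d=ray(m,uv,fish); return (o+d*(z-o[2])/d[2])[:2]
E
python3 - <<'E'
from h import *
a,ma=snap('top','top.png'); b,mb=snap('scene','scene.png')
print(ma,mb); print(readout.state())
E
```

```text
pics
{'intrinsics': array([[381.89260707,   0.        , 256.38792574],
       [  0.        , 381.89260707, 193.82067141],
       [  0.        ,   0.        ,   1.        ]]), 'R': array([[ 0.02772483, -0.99934381,  0.02330828],
       [-0.98146785, -0.03163699, -0.18899726],
       [ 0.18961065, -0.01763641, -0.98170095]]), 't': array([ -23.13374246,  554.01800506, 1229.2451365 ])} {'intrinsics': array([[353.59002064,   0.        , 256.7821716 ],
       [  0.        , 353.59002064, 195.51241325],
       [  0.        ,   0.        ,   1.        ]]), 'R': array([[-8.31490633e-01,  5.55538763e-01,  9.98215924e-05],
       [ 4.65641461e-01,  6.97036767e-01, -5.45268535e-01],
       [-3.02987387e-01, -4.53339199e-01, -8.38261424e-01]]), 't': array([ 447.90781539, -241.10844889, 1165.5631339 ])}
{'t': 0.1, 'joints': array([ 1.11240088e+00,  4.91479945e-01,  1.55938796e+00, -1.89120928e-05,
        1.09168134e+00, -1.05607701e-01]), 'qvel': array([-0.00066001, -0.0011759 , -0.0006009 ,  0.00087798,  0.0007523 ,
        0.00209016]), 'tau': array([ 3.15837839e-03, -6.13620257e+01, -2.58605486e+01,  6.93818252e-02,
        4.70030971e-02, -5.21143909e-05]), 'eef_pos': array([215.8409244 , 586.32318582, 214.13238083]), 'tcp_rot': array([-3.14063962e+00, -8.41550771e-05,  2.78881359e+00]), 'ft_force': array([ 0.04538624, -0.82990563, -0.38555931]), 'moment': array([ 0.02427511, -0.01816264,  0.05905208]), 'opening': 0.9993724779304136}
```

View pics/top.png

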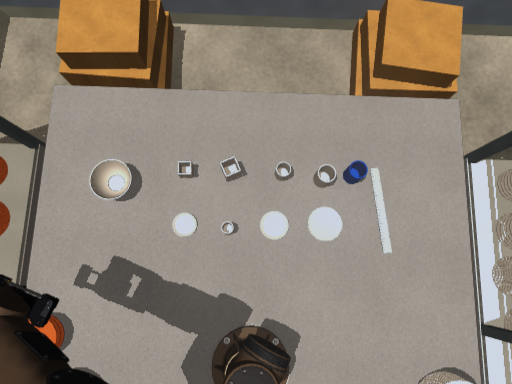

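View pics/scene.png

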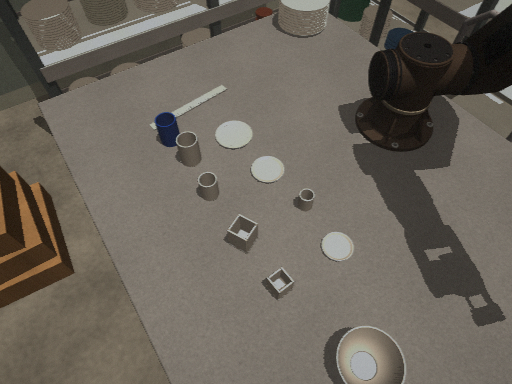

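Top view: saucers at (184,224) small, (274,225) medium and (325,224) large. Round cups at (228,228) small, (284,170) medium and (327,175) large. The square cups are at (185,169) and (231,167), the blue cup at (355,172), the bowl at (110,180) and the ruler at (381,210).

Run:
```python
from h import *
a,m=snap('top')
bg=cv2.medianBlur(a,5)[200,255].astype(int)
g=a.astype(int)
def comp(mask,c,r):
    M=np.zeros(mask.shape,np.uint8); M[c[1]-r:c[1]+r+1,c[0]-r:c[0]+r+1]=mask[c[1]-r:c[1]+r+1,c[0]-r:c[0]+r+1]
    n,l,s,cen=cv2.connectedComponentsWithStats(M); i=1+np.argmax(s[1:,4]); return s[i],cen[i]
white=(g.min(2)>200).astype(np.uint8)
for n,c in dict(S=(184,224),M=(274,225),L=(325,224)).items():
    s,ce=comp(white,c,20); print(n,s,ce,onplane(m,ce,8).round(1))
# predicted cup rim
for n,c,h,r in (('s',(228,228),54,9),('m',(284,170),70,12),('l',(327,175),90,14),('blue',(355,172),90,14),('sqA',(231,167),78,14),('sqB',(185,169),58,11)):
    print(n,onplane(m,c,h).round(1))
cv2.imwrite('pics/top_c.png',cv2.resize(a[145:245,165:400,::-1],None,fx=3.4,fy=3.4,interpolation=cv2.INTER_CUBIC)); print(bg)
```

```text
S [175 214  20  21 322] [184.40993789 223.83229814] [451.  235.3]
M [263 212  25  25 488] [274.3954918  223.92827869] [460. -72.]
L [308 208  34  32 835] [324.74371257 223.53053892] [ 466.7 -245.4]
s [436.7  83.8]
m [635.6 -96.7]
l [ 618.2 -237.5]
blue [ 631.5 -330.8]
sqA [637.9  81. ]
sqB [631.  236.6]
[157 150 142]
```

View pics/top_c.png

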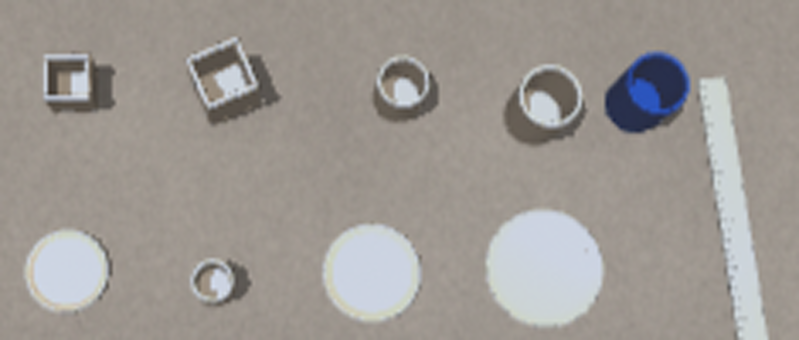

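Crop: the cup rims are clean circles at crop positions (213,282), (403,82) and (551,96). The blue cup is about 30 mm to the right of the large cup. I'll grip along world x. I start toward the large cup while refining the saucer and cup centres offline.

```bash
python3 -m jog '{"dp":[[-231,-221,0],[-231,-221,0],[-231,-221,0],[-231,-221,0],[-231,-221,0],[-231,-221,0],[-231,-221,0],[-231,-221,0]],"twist":[56,56,56,56,56,56,56,56],"claw":[-1,-1,-1,-1,-1,-1,-1,-1]}'
cat >> h.py <<'E'
def go(x,y,z=None,yaw=np.pi/2):
    s=readout.state(); p=np.array(s['eef_pos']); r,pi,w=s['tcp_rot']
    d=np.array([x,y,p[2] if z is None else z])-p
    c,n=np.cos(w),np.sin(w)
    t=(w-yaw+np.pi)%(2*np.pi)-np.pi
    print('t %.2f pos %s rpy %s | dp %.1f %.1f %.1f twist %.1f | F %s op %.3f'%(s['t'],p.round(1),np.round(s['tcp_rot'],3),d@[c,n,0],d@[n,-c,0],-d[2],np.degrees(t),np.round(s['ft_force'],1),s['opening']))
E
python3 - <<'E'
from h import *
go(618,-237)
a=cv2.imread('pics/top.png')[...,::-1]; m=eyes.camera_model('top'); m={k:np.array(v) for k,v in m.items() if k!='name'}
g=cv2.cvtColor(a,cv2.COLOR_RGB2GRAY)
for n,c,r in (('S',(184,224),17),('M',(274,225),20),('L',(325,224),22)):
    w=((a.min(2)>178)).astype(np.uint8); M=np.zeros_like(w); cv2.circle(M,c,r,1,-1); w*=M
    k,l,s,ce=cv2.connectedComponentsWithStats(w); i=1+np.argmax(s[1:,4]); print(n,s[i],ce[i].round(2),onplane(m,ce[i],8).round(1))
for n,c,h,r in (('s',(228,228),54,9),('m',(283,169),70,11),('l',(327,173),90,14)):
    U=cv2.resize(g[c[1]-20:c[1]+21,c[0]-20:c[0]+21],None,fx=8,fy=8,interpolation=cv2.INTER_CUBIC)
    w=(U>185).astype(np.uint8); cs,_=cv2.findContours(w,cv2.RETR_EXTERNAL,cv2.CHAIN_APPROX_NONE)
    q=max(cs,key=lambda q:cv2.contourArea(cv2.convexHull(q))); e=cv2.fitEllipse(cv2.convexHull(q)); uv=(np.array(e[0])+.5)/8-.5+np.array(c)-20
    print(n,np.round(e[1],1)/8,uv.round(2),onplane(m,uv,h).round(1))
E
```

```text
t: 0.82
eef_pos: [357.0, 296.6, 214.7]
tcp_rot: [-3.142, 0.0, 1.804]
ft_force: [-0.0, -0.4, 0.1]
opening: 1.005
t 0.82 pos [357.  296.6 214.7] rpy [-3.142  0.     1.804] | dp -579.5 130.6 -0.0 twist 13.4 | F [-0.  -0.4  0.1] op 1.005
S [172 213  24  23 419] [184.3  223.82] [451.1 235.6]
M [260 211  28  28 633] [273.75 224.6 ] [457.7 -69.8]
L [308 207  34  34 918] [324.65 223.38] [ 467.2 -245.1]
s [5.975  9.5125] [229.53 227.58] [438.2  78.8]
m [7.0125 8.9125] [283.87 172.22] [627.9 -96.4]
l [ 7.825 15.325] [323.09 175.78] [ 615.1 -224.5]
```

```bash
python3 -m jog '{"dp":[[-310,70,0],[-310,70,0],[-310,70,0],[-310,70,0],[-310,70,0],[-310,70,0],[-310,70,0],[-310,70,0]],"twist":[13.4,13.4,13.4,13.4,13.4,13.4,13.4,13.4],"claw":[-1,-1,-1,-1,-1,-1,-1,-1]}'
python3 - <<'E'
from h import *
go(580,-237)
E
```

```text
t: 1.48
eef_pos: [499.4, 11.7, 214.6]
tcp_rot: [3.141, 0.0, 1.576]
ft_force: [-0.1, 1.2, -0.7]
opening: 1.002
t 1.48 pos [499.4  11.7 214.6] rpy [3.141 0.    1.576] | dp -249.1 79.3 -0.0 twist 0.3 | F [-0.1  1.2 -0.7] op 1.002
```

```bash
python3 -m jog '{"dp":[[-249,79,0],[-249,79,0],[-249,79,0],[-249,79,0],[-249,79,0],[-249,79,0],[-249,79,0],[-249,79,0]],"twist":[0,0,0,0,0,0,0,0],"claw":[-1,-1,-1,-1,-1,-1,-1,-1]}'
python3 - <<'E'
from h import *
go(618,-237)
im,m=snap('wrist','w1.png'); print(m['intrinsics'],(-m['R'].T@m['t']).round(1),m['R'].round(2))
E
```

```text
t: 2.15
eef_pos: [579.1, -236.4, 213.6]
tcp_rot: [-3.141, -0.0, 1.574]
ft_force: [0.3, -0.3, -0.5]
opening: 0.997
t 2.15 pos [ 579.1 -236.4  213.6] rpy [-3.141 -0.     1.574] | dp -0.8 38.9 -0.0 twist 0.2 | F [ 0.3 -0.3 -0.5] op 0.997
[[297.31863964   0.         251.96794514]
 [  0.         297.31863964 194.59082586]
 [  0.           0.           1.        ]] [ 578.7 -164.3  382.7] [[ 1.    0.   -0.  ]
 [ 0.   -0.97  0.26]
 [-0.   -0.26 -0.97]]
```

View pics/w1.png

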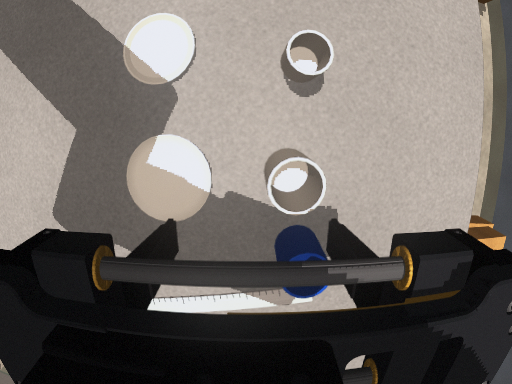

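Wrist view: large cup rim at (297,186), medium cup rim at (310,54), medium saucer at (159,48), large saucer at (169,178). The blue cup is at (302,262), clear of the large one along x.

```bash
cat >> h.py <<'E'
from scipy.optimize import least_squares
def circ(im,m,uv,z,R,fish=True,gate=7):
    "edge points cast on plane z, robust fit of a circle of known radius R"
    E=cv2.Canny(cv2.GaussianBlur(im,(3,3),0),30,80); v,u=np.nonzero(E)
    c=onplane(m,uv,z,fish); k=np.hypot(u-uv[0],v-uv[1])<70
    P=np.array([onplane(m,q,z,fish) for q in zip(u[k],v[k])])
    for g in (gate,gate,4,2.5):
        f=lambda c:np.hypot(*(P-c).T)-R
        Q=P[abs(f(c))<g]; 
        c=least_squares(lambda c:np.hypot(*(Q-c).T)-R,c,loss='soft_l1').x
    r=np.hypot(*(Q-c).T); a=np.degrees(np.arctan2(*(Q-c).T[::-1]))
    print(c.round(1),'n',len(Q),'meanr %.1f'%r.mean(),'cover',len(set((a//20).astype(int))),'/18'); return c
E
python3 - <<'E'
from h import *
im=cv2.imread('pics/w1.png')[...,::-1].copy(); m={k:np.array(v) for k,v in eyes.camera_model('wrist').items() if k in('intrinsics','R','t')}
for n,uv,z,R in (('l',(297,186),90,31),('m',(310,53),70,26),('L',(169,178),9,60),('M',(159,48),9,50)):
    print(n,onplane(m,uv,z,True).round(1)); circ(im,m,uv,z,R)
E
```

```text
l [ 623.9 -230.4]
[ 623.5 -230.8] n 231 meanr 30.5 cover 18 /18
m [638.3 -90.9]
[638.2 -89.2] n 174 meanr 25.6 cover 18 /18
L [ 468.6 -239.1]
[ 465.2 -240.2] n 327 meanr 59.3 cover 18 /18
M [457.8 -67.1]
[455.2 -65.7] n 280 meanr 49.5 cover 18 /18
```

```bash
python3 -m jog '{"dp":[[4,40,0],[4,44.5,0],[4,44.5,40],[4,44.5,80],[4,44.5,115],[4,44.5,145],[4,44.5,165],[4,44.5,172]],"twist":[0,0,0,0,0,0,0,0],"claw":[-1,-1,-1,-1,-1,-1,-1,-1]}'
python3 -m jog '{"dp":[[0,0,0],[0,0,0],[0,0,0],[0,0,0],[0,0,0],[0,0,0],[0,0,0],[0,0,0]],"twist":[0,0,0,0,0,0,0,0],"claw":[-1,-0.6,-0.3,0,0,0.2,0.4,0.4]}'
python3 - <<'E'
from h import *
go(623.5,-230.8)
im,m=snap('wrist','w2.png')
E
```

```text
t: 2.87
eef_pos: [621.9, -226.8, 39.5]
tcp_rot: [-3.137, -0.002, 1.579]
ft_force: [-0.2, 0.5, 0.0]
opening: 1.002
t: 3.53
eef_pos: [623.8, -229.4, 43.3]
tcp_rot: [3.14, 0.0, 1.577]
ft_force: [1.1, 1.1, 4.7]
opening: 0.639
t 3.53 pos [ 623.8 -229.4   43.3] rpy [3.14  0.    1.577] | dp -1.4 -0.3 -0.0 twist 0.4 | F [1.1 1.1 4.7] op 0.639
```

View pics/w2.png

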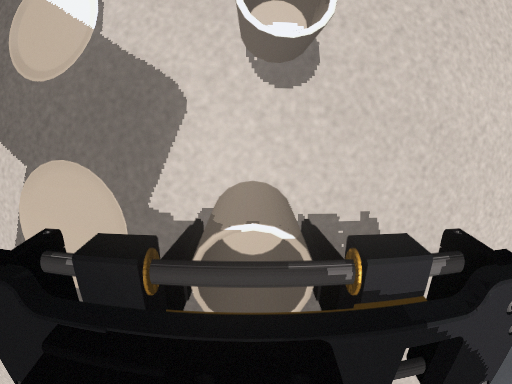

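Opening 0.64 (61 mm) matches the 62 mm cup. The view shows the large cup standing between the fingers. I lift and carry it.

```bash
python3 -m jog '{"dp":[[0,0,0],[0,0,0],[0,0,-8],[0,0,-20],[0,0,-35],[-2,-15,-40],[-4,-40,-40],[-6,-70,-40]],"twist":[0,0,0,0,0,0,0,0],"claw":[1,1,1,1,1,1,1,1]}'
python3 -m jog '{"dp":[[-1,-30,0],[-2,-60,0],[-3,-80,0],[-3.5,-87.5,0],[-3.5,-87.5,0],[-3.5,-87.5,0],[-3.5,-87.5,0],[-3.5,-87.5,0]],"twist":[0,0,0,0,0,0,0,0],"claw":[1,1,1,1,1,1,1,1]}'
python3 - <<'E'
from h import *
for i in range(3): im,m=snap('wrist'); go(466,-240.5)
cv2.imwrite('pics/w3.png',im[...,::-1])
a,mt=snap('top'); cv2.imwrite('pics/t3.png',cv2.resize(a[145:265,165:400,::-1],None,fx=3.4,fy=3.4))
E
```

```text
t: 4.25
eef_pos: [553.4, -235.7, 83.7]
tcp_rot: [3.14, 0.001, 1.578]
ft_force: [-1.0, -0.6, -2.5]
opening: 0.633
t: 4.92
eef_pos: [467.0, -239.8, 82.6]
tcp_rot: [3.141, 0.0, 1.578]
ft_force: [-0.0, 0.0, -2.6]
opening: 0.631
t 4.97 pos [ 466.8 -239.7   82.5] rpy [3.141 0.    1.578] | dp -0.8 -0.8 -0.0 twist 0.4 | F [-0.6  0.4 -3.4] op 0.634
t 5.02 pos [ 466.6 -239.6   82.4] rpy [ 3.142 -0.     1.578] | dp -0.9 -0.6 -0.0 twist 0.4 | F [-0.5  0.2 -2.1] op 0.634
t 5.07 pos [ 466.4 -239.6   82.4] rpy [ 3.142 -0.     1.578] | dp -0.9 -0.4 -0.0 twist 0.4 | F [ 0.1 -0.3 -2.2] op 0.636
```

View pics/w3.png

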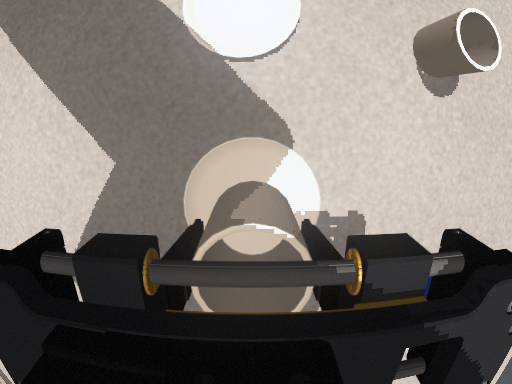

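The held cup (columns 192–312) and the saucer (184–321) are centred on the same column, about 252. I check y next, from the saucer's far edge at (252,137) and the cup's foot edge at (252,182).

Run:
```python
from h import *
m={k:np.array(v) for k,v in eyes.camera_model('wrist').items() if k in('intrinsics','R','t')}
print('saucer c',onplane(m,(252.5,137.5),8,True)-[0,60], onplane(m,(184.5,195),9,True),onplane(m,(321,195),9,True))
for z in (38,40,42): print('cup c',z,onplane(m,(252,182),z,True)-[0,31])
im=cv2.imread('pics/w3.png')[...,::-1].copy(); circ(im,m,(252,200),9,60)
```

```text
saucer c [ 465.95503818 -243.83064751] [ 407.92637254 -232.52537216] [ 525.17483017 -231.66122707]
cup c 38 [ 465.78939282 -245.49056336]
cup c 40 [ 465.78774538 -245.05102196]
cup c 42 [ 465.78609793 -244.61148056]
[ 465.5 -243. ] n 340 meanr 59.6 cover 17 /18
```

```bash
python3 -m jog '{"dp":[[1,0,8],[1.5,0,18],[1.5,0,24],[1.5,0,28],[1.5,0,30],[1.5,0,31.5],[1.5,0,32.5],[1.5,0,32.5]],"twist":[0,0,0,0,0,0,0,0],"claw":[1,1,1,1,1,1,1,1]}'
python3 -m jog '{"dp":[[0,0,0.5],[0,0,1],[0,0,1],[0,0,1]],"twist":[0,0,0,0],"claw":[1,1,1,1]}'
python3 -m jog '{"dp":[[0,0,0.5],[0,0,1],[0,0,1],[0,0,1]],"twist":[0,0,0,0],"claw":[1,1,1,1]}'
```

```text
t: 5.78
eef_pos: [465.9, -238.3, 50.1]
tcp_rot: [3.142, -0.0, 1.577]
ft_force: [0.3, -0.1, -2.6]
opening: 0.632
t: 6.12
eef_pos: [466.0, -238.3, 49.2]
tcp_rot: [3.141, 0.0, 1.577]
ft_force: [0.4, -0.2, -1.7]
opening: 0.634
t: 6.45
eef_pos: [466.0, -238.3, 48.2]
tcp_rot: [3.141, 0.0, 1.577]
ft_force: [-1.4, 1.4, -0.2]
opening: 0.636
```

```bash
python3 -m jog '{"dp":[[0,0,0.4],[0,0,0.4],[0,0,0.4],[0,0,0.4]],"twist":[0,0,0,0],"claw":[1,1,1,1]}'
```

```text
t: 6.78
eef_pos: [466.0, -238.3, 48.2]
tcp_rot: [3.141, 0.0, 1.578]
ft_force: [-0.8, 1.4, 6.6]
opening: 0.633
```

Contact at 6.6 N: the cup is seated. I release and lift clear.

```bash
python3 -m jog '{"dp":[[0,0,0],[0,0,0],[0,0,0],[0,0,0],[0,0,0],[0,0,-20],[0,0,-50],[0,0,-85]],"twist":[0,0,0,0,0,0,0,0],"claw":[-0.2,-0.3,-0.4,-0.7,-1,-1,-1,-1]}'
python3 -m jog '{"dp":[[0,0,-35],[0,0,-70],[0,0,-80],[20,20,-80],[50,50,-80],[80,80,-80],[92,110,-80],[92,138,-80]],"twist":[0,0,0,0,0,0,0,0],"claw":[-1,-1,-1,-1,-1,-1,-1,-1]}'
python3 -m jog '{"dp":[[0,0,0],[0,0,0],[0,0,0],[0,0,0]],"twist":[0,0,0,0],"claw":[-1,-1,-1,-1]}'
python3 - <<'E'
from h import *
im,m=snap('wrist','w4.png'); im,m=snap('wrist','w4.png'); go(638,-92,38)
E
```

```text
t: 7.45
eef_pos: [465.2, -237.9, 132.5]
tcp_rot: [-3.139, -0.002, 1.577]
ft_force: [0.3, -0.3, -0.7]
opening: 0.971
t: 8.12
eef_pos: [604.7, -142.3, 212.5]
tcp_rot: [-3.141, -0.001, 1.58]
ft_force: [0.2, -0.6, 1.3]
opening: 1.002
t: 8.45
eef_pos: [602.4, -145.6, 212.5]
tcp_rot: [-3.141, -0.0, 1.577]
ft_force: [-0.1, -0.3, 0.3]
opening: 1.003
t 8.55 pos [ 602.6 -145.8  212.9] rpy [-3.142 -0.     1.577] | dp 53.6 35.7 174.9 twist 0.3 | F [-0.2 -1.   1. ] op 1.001
```

View pics/w4.png

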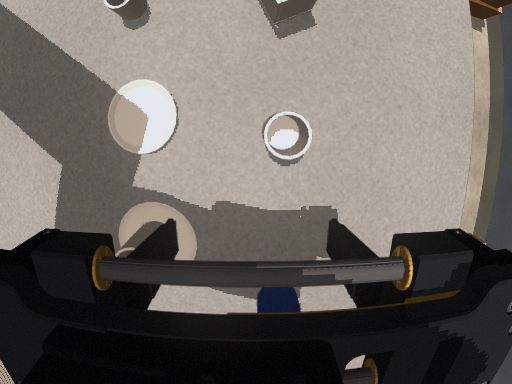

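The medium cup rim is at (288,135) and the medium saucer at (142,117). The large cup is partly hidden behind the gripper, so I check it from the top camera.

Run:
```python
from h import *
im=cv2.imread('pics/w4.png')[...,::-1].copy(); m={k:np.array(v) for k,v in eyes.camera_model('wrist').items() if k in('intrinsics','R','t')}
for n,uv,z,R in (('m',(288,135),70,26),('M',(142,117),9,50)):
    print(n,onplane(m,uv,z,True).round(1)); circ(im,m,uv,z,R)
a,_=snap('top'); cv2.imwrite('pics/t4.png',cv2.resize(a[145:265,165:400,::-1],None,fx=3.4,fy=3.4,interpolation=cv2.INTER_CUBIC))
```

```text
m [639.6 -91.4]
[638.7 -91.6] n 215 meanr 25.7 cover 18 /18
M [458.9 -69.1]
[456.6 -68. ] n 311 meanr 49.8 cover 18 /18
```

View pics/t4.png

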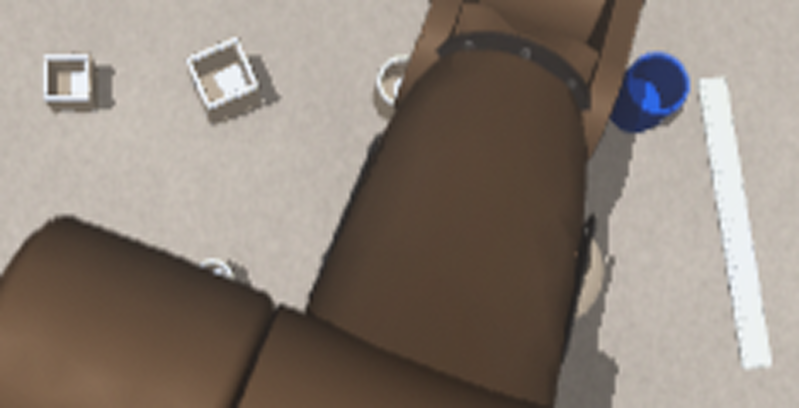

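```bash
python3 -m jog '{"dp":[[25,18,0],[53,36,0],[53,36,40],[53,36,80],[53,36,120],[53,36,150],[53,36,175],[53,36,185]],"twist":[0,0,0,0,0,0,0,0],"claw":[-1,-1,-1,-1,-1,-1,-1,-1]}'
python3 -m jog '{"dp":[[0,0,0],[0,0,0],[0,0,0],[0,0,0],[0,0,0],[0,0,0],[0,0,0],[0,0,0]],"twist":[0,0,0,0,0,0,0,0],"claw":[-1,-0.6,-0.3,0,0.2,0.4,0.6,1]}'
```

```text
t: 9.27
eef_pos: [637.2, -92.1, 24.4]
tcp_rot: [-3.137, -0.001, 1.577]
ft_force: [-1.2, -1.0, 0.7]
opening: 0.996
t: 9.93
eef_pos: [639.1, -92.1, 28.1]
tcp_rot: [3.141, 0.0, 1.578]
ft_force: [2.0, 0.7, 1.7]
opening: 0.568
```

```bash
python3 -m jog '{"dp":[[0,0,0],[0,0,0],[0,0,-8],[0,0,-20],[0,0,-35],[2,-15,-40],[5,-40,-40],[9,-70,-40]],"twist":[0,0,0,0,0,0,0,0],"claw":[1,1,1,1,1,1,1,1]}'
python3 -m jog '{"dp":[[4,-30,0],[8,-60,0],[12,-85,0],[14,-102,0],[16,-110,0],[16,-112,0],[16,-112,0],[16,-112,0]],"twist":[0,0,0,0,0,0,0,0],"claw":[1,1,1,1,1,1,1,1]}'
python3 - <<'E'
from h import *
im,m=snap('wrist'); im,m=snap('wrist','w5.png'); go(456,-68); circ(im,m,(252,200),9,50)
E
```

```text
t: 10.6
eef_pos: [569.0, -83.7, 68.9]
tcp_rot: [3.139, 0.001, 1.578]
ft_force: [-0.9, 0.5, -1.6]
opening: 0.554
t: 11.27
eef_pos: [458.1, -68.7, 68.0]
tcp_rot: [3.14, 0.0, 1.578]
ft_force: [0.7, -0.3, -1.0]
opening: 0.551
t 11.37 pos [457.8 -68.6  67.7] rpy [3.141 0.    1.578] | dp 0.6 -1.8 -0.0 twist 0.4 | F [ 0.6  0.4 -1.4] op 0.549
[456.2 -68.9] n 416 meanr 49.8 cover 18 /18
```

View pics/w5.png

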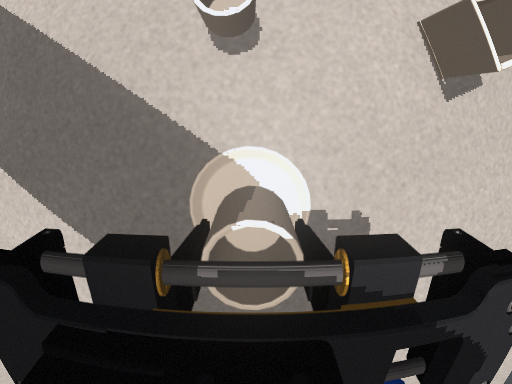

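Run:
```python
from h import *
m={k:np.array(v) for k,v in eyes.camera_model('wrist').items() if k in('intrinsics','R','t')}
print('saucer c',onplane(m,(250.5,147),8,True)-[0,50],(onplane(m,(190,200),9,True)+onplane(m,(311,200),9,True))/2)
print('cup c',onplane(m,(253,186.5),39.6,True)-[0,26])
```

```text
saucer c [456.01967199 -69.15806742] [456.2136817  -61.30876845]
cup c [458.01236296 -68.96943969]
```

```bash
python3 -m jog '{"dp":[[0,-1,8],[0,-1.8,18],[0,-1.8,24],[0,-1.8,28],[0,-1.8,30],[0,-1.8,31.5],[0,-1.8,32.5],[0,-1.8,32.5]],"twist":[0,0,0,0,0,0,0,0],"claw":[1,1,1,1,1,1,1,1]}'
python3 -m jog '{"dp":[[0,0,0.5],[0,0,1],[0,0,1],[0,0,1]],"twist":[0,0,0,0],"claw":[1,1,1,1]}'
python3 -m jog '{"dp":[[0,0,0.5],[0,0,1],[0,0,1],[0,0,1]],"twist":[0,0,0,0],"claw":[1,1,1,1]}'
```

```text
t: 12.03
eef_pos: [455.1, -68.3, 35.2]
tcp_rot: [3.141, -0.0, 1.578]
ft_force: [-0.5, -0.1, -2.1]
opening: 0.555
t: 12.37
eef_pos: [455.0, -68.3, 34.3]
tcp_rot: [3.141, -0.0, 1.578]
ft_force: [-0.5, 0.3, -0.9]
opening: 0.552
t: 12.7
eef_pos: [455.0, -68.3, 33.2]
tcp_rot: [-3.142, -0.0, 1.578]
ft_force: [-0.6, -0.3, -2.1]
opening: 0.552
```

```bash
python3 -m jog '{"dp":[[0,0,0.4],[0,0,0.4],[0,0,0.4],[0,0,0.4]],"twist":[0,0,0,0],"claw":[1,1,1,1]}'
python3 -m jog '{"dp":[[0,0,0.3],[0,0,0.3],[0,0,0.3],[0,0,0.3]],"twist":[0,0,0,0],"claw":[1,1,1,1]}'
```

```text
t: 13.03
eef_pos: [455.0, -68.3, 33.0]
tcp_rot: [3.141, -0.0, 1.577]
ft_force: [-1.3, 0.4, 5.5]
opening: 0.549
t: 13.37
eef_pos: [455.0, -68.4, 33.0]
tcp_rot: [3.141, 0.0, 1.578]
ft_force: [-3.2, 0.9, 12.5]
opening: 0.554
```

```bash
python3 -m jog '{"dp":[[0,0,0],[0,0,0],[0,0,0],[0,0,0],[0,0,0],[0,0,-20],[0,0,-50],[0,0,-85]],"twist":[0,0,0,0,0,0,0,0],"claw":[-0.2,-0.3,-0.4,-0.7,-1,-1,-1,-1]}'
python3 -m jog '{"dp":[[0,0,-35],[0,0,-70],[20,0,-95],[50,-5,-95],[85,-10,-95],[115,-14,-95],[128,-14,-95],[128,-14,-95]],"twist":[0,0,0,0,0,0,0,0],"claw":[-1,-1,-1,-1,-1,-1,-1,-1]}'
python3 -m jog '{"dp":[[0,0,0],[0,0,0],[0,0,0],[0,0,0]],"twist":[0,0,0,0],"claw":[-1,-1,-1,-1]}'
python3 - <<'E'
from h import *
im,m=snap('wrist'); im,m=snap('wrist','w6.png'); go(438,80,20)
E
```

```text
t: 14.03
eef_pos: [454.1, -68.1, 117.4]
tcp_rot: [-3.138, -0.001, 1.577]
ft_force: [1.4, -0.2, 0.1]
opening: 0.976
t: 14.7
eef_pos: [439.7, 61.6, 212.6]
tcp_rot: [3.141, -0.0, 1.58]
ft_force: [0.2, -0.4, 0.9]
opening: 1.001
t: 15.03
eef_pos: [440.2, 58.7, 212.4]
tcp_rot: [-3.141, -0.0, 1.576]
ft_force: [0.9, -1.2, -0.9]
opening: 1.0
t 15.13 pos [440.2  58.9 212.5] rpy [-3.141 -0.     1.576] | dp 21.1 -2.1 192.5 twist 0.3 | F [-0.1  0.4 -0.8] op 1.001
```

View pics/w6.png

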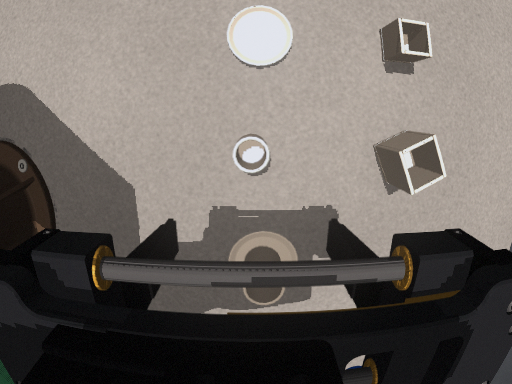

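The small cup rim is at (251,155), the small saucer at (260,37), and the medium cup stands on its saucer at (263,268).

Run:
```python
from h import *
im=cv2.imread('pics/w6.png')[...,::-1].copy(); m={k:np.array(v) for k,v in eyes.camera_model('wrist').items() if k in('intrinsics','R','t')}
for n,uv,z,R in (('s',(251,155),54,21),('S',(260,37),9,42)):
    print(n,onplane(m,uv,z,True).round(1)); circ(im,m,uv,z,R,gate=5)
```

```text
s [438.5  89.6]
[438.3  90.2] n 156 meanr 20.6 cover 18 /18
S [448.7 234.7]
[448.3 237.6] n 272 meanr 41.8 cover 18 /18
```

```bash
python3 -m jog '{"dp":[[30,-2,0],[30,-2,30],[30,-2,70],[30,-2,110],[30,-2,145],[30,-2,170],[30,-2,185],[30,-2,193]],"twist":[0,0,0,0,0,0,0,0],"claw":[-1,-1,-1,-1,-1,-1,-1,-1]}'
python3 -m jog '{"dp":[[0,0,0],[0,0,0],[0,0,0],[0,0,0],[0,0,0],[0,0,0],[0,0,0],[0,0,0]],"twist":[0,0,0,0,0,0,0,0],"claw":[-1,-0.6,-0.3,0,0.2,0.4,0.6,1]}'
python3 -m jog '{"dp":[[0,0,0],[0,0,0],[0,0,0],[0,0,0],[0,0,-8],[0,0,-20],[0,0,-35],[0,0,-40]],"twist":[0,0,0,0,0,0,0,0],"claw":[1,1,1,1,1,1,1,1]}'
```

```text
t: 15.8
eef_pos: [437.2, 89.1, 17.5]
tcp_rot: [-3.139, 0.0, 1.577]
ft_force: [0.6, -0.6, 0.1]
opening: 1.002
t: 16.47
eef_pos: [438.0, 89.6, 19.8]
tcp_rot: [3.141, -0.0, 1.578]
ft_force: [0.8, 0.5, -0.1]
opening: 0.566
t: 17.13
eef_pos: [438.3, 89.6, 61.2]
tcp_rot: [3.14, -0.0, 1.578]
ft_force: [-0.7, -0.3, -1.1]
opening: 0.431
```

```bash
python3 -m jog '{"dp":[[25,2,0],[60,4,0],[95,7,0],[125,9,0],[142,11,0],[147,11,0],[147,11,0],[147,11,0]],"twist":[0,0,0,0,0,0,0,0],"claw":[1,1,1,1,1,1,1,1]}'
python3 -m jog '{"dp":[[0,0,0],[0,0,0]],"twist":[0,0],"claw":[1,1]}'
python3 - <<'E'
from h import *
im,m=snap('wrist'); im,m=snap('wrist','w7.png'); go(448,237); circ(im,m,(252,200),9,42)
E
```

```text
t: 17.8
eef_pos: [447.5, 236.0, 59.4]
tcp_rot: [-3.141, 0.0, 1.578]
ft_force: [-0.1, -0.7, -0.9]
opening: 0.428
t: 17.97
eef_pos: [447.9, 235.6, 59.6]
tcp_rot: [-3.141, 0.0, 1.576]
ft_force: [0.4, -0.7, -1.2]
opening: 0.433
t 18.07 pos [448.  235.8  59.6] rpy [-3.142 -0.     1.576] | dp 1.2 -0.0 -0.0 twist 0.3 | F [-0.4 -0.1 -1.6] op 0.429
[448.1 236.2] n 451 meanr 42.0 cover 18 /18
```

View pics/w7.png

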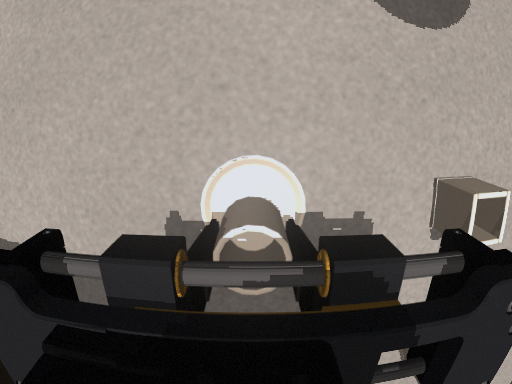

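The saucer spans columns 201–305, the cup is centred at about 252, and its foot edge is at row 197.

```bash
python3 - <<'E'
from h import *
m={k:np.array(v) for k,v in eyes.camera_model('wrist').items() if k in('intrinsics','R','t')}
print('saucer c',onplane(m,(253,155.5),8,True)-[0,42],'cup c',onplane(m,(252,197),39.8,True)-[0,21])
E
python3 -m jog '{"dp":[[0,0,8],[0,0,18],[0,0,24],[0,0,28],[0,0,30],[0,0,31.5],[0,0,32],[0,0,32]],"twist":[0,0,0,0,0,0,0,0],"claw":[1,1,1,1,1,1,1,1]}'
```

```text
saucer c [448.2065753  237.62069273] cup c [447.6109851  235.23434711]
t: 18.73
eef_pos: [447.9, 236.6, 27.5]
tcp_rot: [3.142, -0.0, 1.578]
ft_force: [-0.2, -0.1, -1.1]
opening: 0.431
```

```bash
python3 -m jog '{"dp":[[1.5,0.4,0.5],[1.5,0.4,1],[1.5,0.4,1],[1.5,0.4,1]],"twist":[0,0,0,0],"claw":[1,1,1,1]}'
python3 -m jog '{"dp":[[0,0,0.5],[0,0,0.8],[0,0,0.8],[0,0,0.8]],"twist":[0,0,0,0],"claw":[1,1,1,1]}'
python3 -m jog '{"dp":[[0,0,0.4],[0,0,0.4],[0,0,0.4],[0,0,0.4]],"twist":[0,0,0,0],"claw":[1,1,1,1]}'
```

```text
t: 19.07
eef_pos: [448.3, 238.2, 26.6]
tcp_rot: [3.141, -0.0, 1.578]
ft_force: [-0.7, 0.2, -1.6]
opening: 0.431
t: 19.4
eef_pos: [448.3, 238.1, 25.7]
tcp_rot: [-3.142, -0.0, 1.578]
ft_force: [-0.3, 0.2, -1.1]
opening: 0.431
t: 19.73
eef_pos: [448.3, 238.1, 25.3]
tcp_rot: [3.142, -0.0, 1.578]
ft_force: [-1.1, 0.8, -0.6]
opening: 0.431
```

```bash
python3 -m jog '{"dp":[[0,0,0.4],[0,0,0.4],[0,0,0.4],[0,0,0.4]],"twist":[0,0,0,0],"claw":[1,1,1,1]}'
```

```text
t: 20.07
eef_pos: [448.3, 238.1, 24.9]
tcp_rot: [3.142, -0.0, 1.578]
ft_force: [0.4, -0.0, -1.7]
opening: 0.43
```

```bash
python3 -m jog '{"dp":[[0,0,0.4],[0,0,0.4],[0,0,0.4],[0,0,0.4]],"twist":[0,0,0,0],"claw":[1,1,1,1]}'
```

```text
t: 20.4
eef_pos: [448.4, 238.1, 24.6]
tcp_rot: [3.141, -0.0, 1.577]
ft_force: [-0.1, -0.3, 1.4]
opening: 0.431
```

```bash
python3 -m jog '{"dp":[[0,0,0.3],[0,0,0.3],[0,0,0.3],[0,0,0.3]],"twist":[0,0,0,0],"claw":[1,1,1,1]}'
```

```text
t: 20.73
eef_pos: [448.3, 238.1, 24.6]
tcp_rot: [3.141, -0.0, 1.578]
ft_force: [-1.3, -0.6, 5.4]
opening: 0.432
```

Seated. I release, rise and back off to the left, out of the top camera's view of the row.

```bash
python3 -m jog '{"dp":[[0,0,0],[0,0,0],[0,0,0],[0,0,0],[0,0,0],[0,0,-20],[0,0,-50],[0,0,-85]],"twist":[0,0,0,0,0,0,0,0],"claw":[-0.2,-0.4,-0.5,-0.7,-1,-1,-1,-1]}'
python3 -m jog '{"dp":[[0,0,-35],[0,0,-70],[0,0,-100],[25,-15,-100],[60,-40,-100],[95,-60,-100],[125,-80,-100],[155,-105,-100]],"twist":[0,0,0,0,0,0,0,0],"claw":[-1,-1,-1,-1,-1,-1,-1,-1]}'
python3 -m jog '{"dp":[[30,-20,0],[65,-45,0],[100,-68,0],[135,-90,0],[165,-110,0],[185,-122,0],[192,-127,0],[192,-127,0]],"twist":[0,0,0,0,0,0,0,0],"claw":[-1,-1,-1,-1,-1,-1,-1,-1]}'
python3 - <<'E'
from h import *
a,m=snap('top','t8.png'); b,_=snap('scene','s8.png'); go(216,586)
A=cv2.resize(a[140:250,90:400,::-1],None,fx=2.5,fy=2.5,interpolation=cv2.INTER_CUBIC);B=cv2.resize(b[80:384,130:420,::-1],None,fx=1,fy=1)
c=np.zeros((A.shape[0]+B.shape[0],A.shape[1],3),np.uint8);c[:A.shape[0]]=A;c[A.shape[0]:,:B.shape[1]]=B
cv2.imwrite('pics/f8.png',c);print(c.shape)
o=cv2.imread('pics/top.png')[...,::-1]
g=lambda i:(i.min(2)>178).astype(np.uint8)
for n,x in (('sqB',(185,169)),('sqA',(231,167)),('bowl',(110,180)),('ruler',(381,210))):
    r=24 if n=='bowl' else 17 if 'sq' in n else 30
    s=np.s_[x[1]-r:x[1]+r,x[0]-r:x[0]+r]; print(n,'max-ish change',np.percentile(abs(a[s].astype(int)-o[s]).max(2),[90,98]))
E
```

```text
t: 21.4
eef_pos: [447.5, 237.8, 109.1]
tcp_rot: [-3.138, 0.001, 1.577]
ft_force: [-0.0, 0.1, -0.2]
opening: 0.929
t: 22.07
eef_pos: [341.4, 393.8, 209.3]
tcp_rot: [3.141, -0.0, 1.577]
ft_force: [0.7, 0.7, -0.2]
opening: 1.001
t: 22.73
eef_pos: [212.7, 584.4, 208.7]
tcp_rot: [-3.141, 0.0, 1.58]
ft_force: [-0.1, 0.3, -0.3]
opening: 1.002
t 22.83 pos [214.3 582.7 209. ] rpy [-3.141e+00  1.000e-03  1.578e+00] | dp 3.3 1.7 -0.0 twist 0.4 | F [ 0.4 -0.  -1.1] op 0.998
(579, 775, 3)
sqB max-ish change [2. 2.]
sqA max-ish change [2. 2.]
bowl max-ish change [2. 2.]
ruler max-ish change [2. 2.]
```

View pics/f8.png

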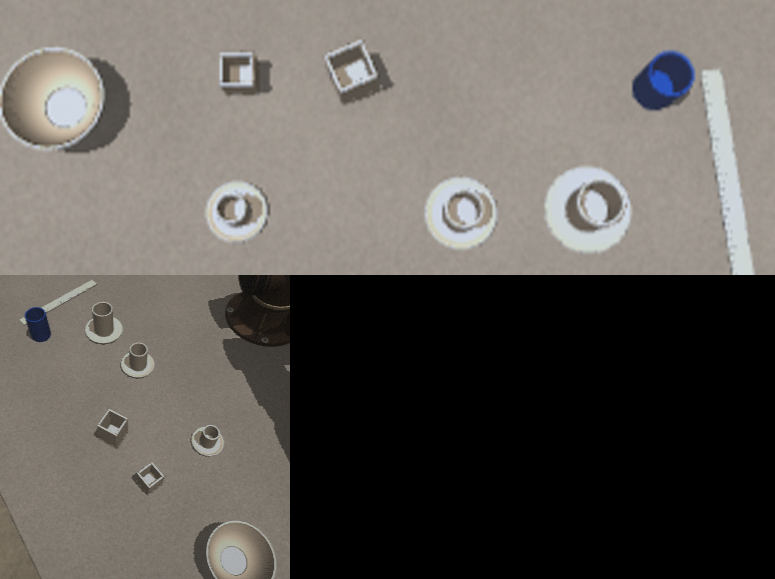

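All three cups stand upright on their saucers. The square cups, bowl, ruler and blue cup look unchanged. I check the centring numerically.

Run:
```python
from h import *
a=cv2.imread('pics/t8.png')[...,::-1].copy(); m={k:np.array(v) for k,v in eyes.camera_model('top').items() if k in('intrinsics','R','t')}
for n,uv,z,R,us,Rs in (('L',(330.5,220.9),95,31,(324.8,223.4),60),('M',(276.5,223.7),75,26,(273.8,224.6),50),('S',(183.7,223.8),59,21,(184.3,223.9),42)):
    print(n,onplane(m,uv,z).round(1)); circ(a,m,uv,z,R,False,4); circ(a,m,us,9,Rs,False,5)
b=cv2.imread('pics/s8.png')
cv2.imwrite('pics/s8c.png',cv2.resize(np.vstack([b[95:195,205:305],b[220:280,300:400]]),None,fx=3.7,fy=3.7,interpolation=cv2.INTER_CUBIC))
```

```text
L [ 465.4 -246.6]
[ 463.  -243.7] n 40 meanr 30.8 cover 16 /18
[ 467.8 -245.4] n 114 meanr 59.4 cover 18 /18
M [453.4 -74.3]
[452.8 -74.1] n 31 meanr 26.1 cover 16 /18
[457.6 -70.4] n 91 meanr 49.6 cover 18 /18
S [445.6 229. ]
[445.9 229.3] n 32 meanr 21.3 cover 16 /18
[450.  236.5] n 73 meanr 41.4 cover 18 /18
```

View pics/s8c.png

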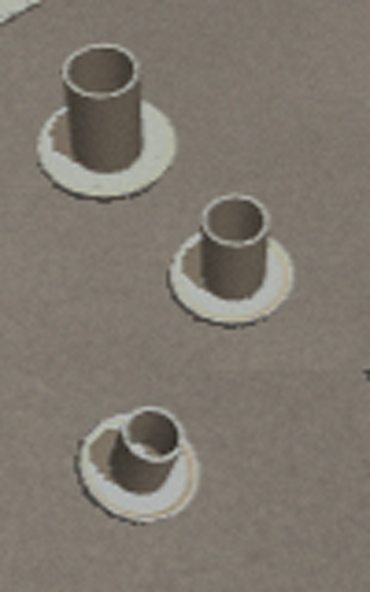

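The top view puts the cup rims a few mm off the saucer centres, most of all the small one (y −7 mm). Part of that is probably camera tilt error acting over the rim's height. The feet don't have that error, so I look at the small cup's foot with the wrist camera.

```bash
python3 -m jog '{"dp":[[-30,13,0],[-65,29,0],[-100,45,0],[-137,61,0],[-174,78,0],[-211,94,0],[-248,111,0],[-285,127,0]],"twist":[0,0,0,0,0,0,0,0],"claw":[-1,-1,-1,-1,-1,-1,-1,-1]}'
python3 -m jog '{"dp":[[-37,16,0],[-74,33,0],[-111,50,0],[-148,66,0],[-185,83,0],[-215,96,0],[-235,106,0],[-238,106,0]],"twist":[0,0,0,0,0,0,0,0],"claw":[-1,-1,-1,-1,-1,-1,-1,-1]}'
python3 -m jog '{"dp":[[0,0,0],[0,0,0],[0,0,0]],"twist":[0,0,0],"claw":[-1,-1,-1]}'
python3 - <<'E'
from h import *
im,m=snap('wrist'); im,m=snap('wrist','w9.png'); go(448,60)
np.savez('w9.npz',**m)
cv2.imwrite('pics/w9c.png',cv2.resize(im[0:140,190:330,::-1],None,fx=4,fy=4,interpolation=cv2.INTER_CUBIC))
E
```

```text
t: 23.5
eef_pos: [343.5, 296.1, 209.6]
tcp_rot: [3.141, -0.0, 1.576]
ft_force: [0.6, 0.5, 0.6]
opening: 1.002
t: 24.17
eef_pos: [451.4, 57.9, 209.4]
tcp_rot: [3.141, 0.0, 1.572]
ft_force: [-1.8, 0.0, -0.8]
opening: 0.999
t: 24.42
eef_pos: [449.8, 62.5, 209.3]
tcp_rot: [-3.142, -0.0, 1.578]
ft_force: [0.3, -0.9, 0.2]
opening: 1.0
t 24.52 pos [450.   62.8 209.3] rpy [ 3.141 -0.     1.579] | dp -2.8 -2.0 -0.0 twist 0.5 | F [ 0.5  1.1 -0.2] op 0.998
```

View pics/w9c.png

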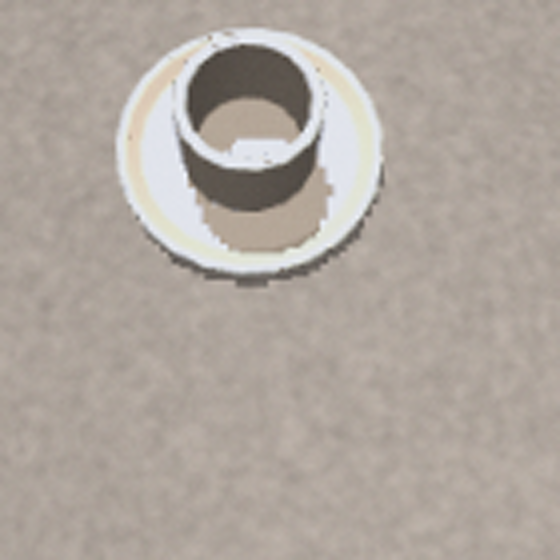

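Small cup: foot near edge at crop (250,212). Saucer spans crop columns 117–383 and rows 29–271.

Run:
```python
from h import *
m=np.load('w9.npz'); P=lambda u,v,z:onplane(m,((u+.5)/4-.5+190,(v+.5)/4-.5),z,True).round(1)
print('saucer',P(250,271,9),P(250,29,9),P(117,148,9),P(383,148,9)); print('foot near',P(250,212,5),'c y',P(250,212,5)[1]+21)
print('well near: rim near+11')
print('rim',P(249,170,59),P(249,42,59),P(174,104,59),P(325,104,59))
```

```text
saucer [448.6 197.9] [448.  279.2] [407.2 238.6] [489.4 239.2]
foot near [448.5 217.8] c y 238.8
well near: rim near+11
rim [448.2 217.7] [447.9 255.6] [428.  237.1] [468.4 237.3]
```

The small cup is centred to within 1 mm: foot at y 238.8, saucer at (448.3, 238.6). So the top-view offset was bias. I check the other two the same way, medium first.

```bash
python3 -m jog '{"dp":[[-35,0,0],[-75,2,0],[-115,4,0],[-155,6,0],[-195,8,0],[-235,8,0],[-275,8,0],[-308,8,0]],"twist":[0,0,0,0,0,0,0,0],"claw":[-1,-1,-1,-1,-1,-1,-1,-1]}'
python3 -m jog '{"dp":[[0,0,0],[0,0,0],[0,0,0],[0,0,0]],"twist":[0,0,0,0],"claw":[-1,-1,-1,-1]}'
python3 - <<'E'
from h import *
im,m=snap('wrist'); im,m=snap('wrist','w10.png'); go(457,-245); np.savez('w10.npz',**m)
cv2.imwrite('pics/w10c.png',cv2.resize(im[0:140,180:340,::-1],None,fx=4,fy=4,interpolation=cv2.INTER_CUBIC))
E
python3 -m jog '{"dp":[[-35,0,0],[-75,2,0],[-115,4,0],[-145,6,0],[-165,8,0],[-170,8,0],[-170,8,0],[-170,8,0]],"twist":[0,0,0,0,0,0,0,0],"claw":[-1,-1,-1,-1,-1,-1,-1,-1]}'
python3 - <<'E'
from h import *
im,m=snap('wrist'); im,m=snap('wrist','w11.png'); go(457,-415); np.savez('w11.npz',**m)
c=cv2.resize(im[0:140,180:340,::-1],None,fx=4,fy=4,interpolation=cv2.INTER_CUBIC)
d=cv2.imread('pics/w10c.png'); cv2.imwrite('pics/w1011.png',cv2.resize(np.hstack([d,c]),None,fx=.625,fy=.625,interpolation=cv2.INTER_AREA))
E
```

```text
t: 25.18
eef_pos: [460.5, -247.6, 209.3]
tcp_rot: [3.141, 0.0, 1.578]
ft_force: [0.4, 0.5, -0.1]
opening: 1.002
t: 25.52
eef_pos: [460.7, -244.3, 209.3]
tcp_rot: [-3.141, -0.0, 1.579]
ft_force: [0.6, 0.5, 0.5]
opening: 1.002
t 25.62 pos [ 460.8 -244.5  209.4] rpy [ 3.141 -0.     1.579] | dp -0.5 -3.8 -0.0 twist 0.5 | F [-0.  -0.7 -0.6] op 0.998
t: 26.28
eef_pos: [469.8, -414.4, 209.1]
tcp_rot: [-3.141, -0.001, 1.578]
ft_force: [-0.1, -0.0, 0.8]
opening: 0.997
t 26.38 pos [ 469.9 -414.2  209.4] rpy [-3.142 -0.     1.579] | dp -0.7 -12.9 -0.0 twist 0.5 | F [-0.7 -0.2 -0.1] op 1.002
```

View pics/w1011.png

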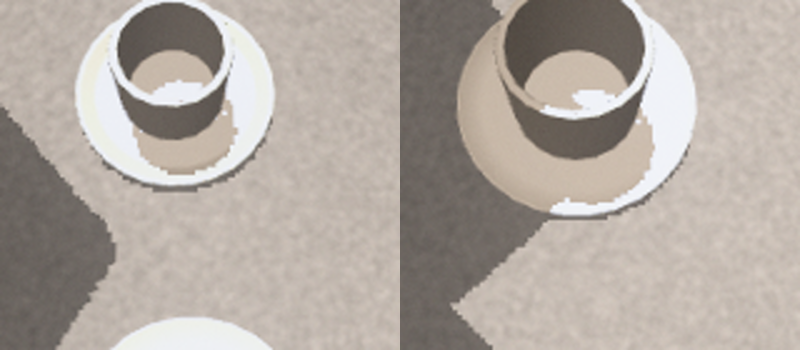

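Medium (left half): foot near edge (173,139), saucer columns 75–274, near edge row 187. Large (right half): foot near edge (175,159), saucer columns 57–297, near edge row 215.

Run:
```python
from h import *
for f,fu,fv,l,r,lv,nv,R,Rs in (('w10',173,139,75,274,96,187,26,50),('w11',175,159,57,297,103,215,31,60)):
    m=np.load(f+'.npz'); P=lambda u,v,z:onplane(m,((u+.5)/2.5-.5+180,(v+.5)/2.5-.5),z,True).round(1)
    print('saucer',(P(l,lv,9)+P(r,lv,9))/2,'from near edge y',P((l+r)/2,nv,9)[1]+Rs,'cup foot',P(fu,fv,5)+[0,R])
```

```text
saucer [455.65 -69.85] from near edge y -68.3 cup foot [455.2 -66.8]
saucer [ 466.15 -242.85] from near edge y -242.2 cup foot [ 465.5 -242. ]
```

All three cups are centred within about 2 mm, and the robot touches nothing. I hand in.

```bash
python3 -c "
from h import *
go(470,-414); print(job_done())"
```

```text
t 26.38 pos [ 469.9 -414.2  209.4] rpy [-3.142 -0.     1.579] | dp 0.2 0.1 -0.0 twist 0.5 | F [-0.7 -0.2 -0.1] op 1.002
the job is handed in; nothing more can be done
None
```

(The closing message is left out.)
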